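# Read the glaze colour of a sloped test tile with a hand-held colour reader

### The job

Lift the hand-held colour reader out of its dock and, from about 10 cm away, aim its nose squarely at the square code on the label below the blue-glazed tile, keeping it still for a good second so that it reads the code. Then set the nose flat and flush on the middle of that tile's blue glaze, following the slope of the board, and press until the spring nose is well over half in, without ramming it hard against its stop or shifting the board; finish while still holding the reader pressed there. Leave the cup, the jar, the tape and the loose tile on the table where they are.

Things in the scene. Friction and masses are not known exactly. Their poses are not given: they have to be found in the camera images.
- colour_reader: Hand-held colour reader, 120 mm tall, 0.25 kg, loose in its dock; lift straight up 30 mm to free it. Origin: centre of its foot face at the bottom; own z up along the body; it looks along own -z. Box body 56 (x) x 44 (y) mm, 35 to 120 mm above the origin, on a tapering black snout. Flat rubber cheeks on the +y and -y sides, 48 mm apart, 42 mm wide, 74 to 110 mm above the origin: grip these.
- reader_foot (a point): Centre of the reader's round foot face (36 mm across), axes as body colour_reader. The flat-faced white spring nose, 24 mm across, stands 10 mm out of it along own -z until it is pushed in.
- nose (a joint): Travel of the reader's spring nose into the foot: 0 = fully out (face 10 mm ahead of the foot face), 0.010 m = fully in, level with the foot. The spring needs about 2 N to start and 11 N at full travel, where it stops hard (aim for about 7 mm); the reader measures with the nose face flat on the glaze and the nose more than half in.
- dock: Fixed dock, grey cup on a black base 100 x 74 mm, rim 60 mm high; origin at the centre of its underside. The reader stands in it with 2 to 3 mm of play, its origin 16 mm above the dock's origin, axes nearly as the dock's.
- blue_glaze (a point): Middle of the blue glazed half of the middle tile on the sample board, on the glazed face. Own z: out of the glaze, square to the board; own x: up the slope; own y: along the board. The glazed patch is 27 mm along x and 41 mm along y. The tile stands 8.5 mm proud of the board.
- blue_code (a point): Middle of the black square code (21 mm) on the paper label below the blue tile, on the board's face; axes as point blue_glaze. It lies 71 mm down the slope from blue_glaze, 7.5 mm lower along z. The reader reads a code that lies 60 to 150 mm in front of its foot face, on its axis.
- sample_board (a joint): Slope of the sample board: 0 = level, grows as its far edge rises (rad). The board, 150 (x) by 254 (y) mm with three tiles 80 mm apart (from its left, +y: olive, blue, brown), turns on stiff friction pivots at mid-length, 89 mm above the table, and keeps its slope unless pushed with some 50 N at its edge.
- stand: Fixed plywood stand of the sample board, base 150 x 300 mm with an upright cheek at each end up to 113 mm high; origin at the centre of its underside, x towards the far side of the board (up the slope).
- white_tile: Bystander: loose white-glazed test tile lying flat, 56 x 41 x 9 mm, origin at the centre of its underside.
- bisque_cup: Bystander: loose pink unglazed cup, 68 mm across, 62 mm high, origin at the centre of its underside.
- masking_tape: Bystander: loose roll of yellowish masking tape lying flat, 96 mm across, 25 mm high, origin at the centre of its underside.
- glaze_jar: Bystander: loose blue glaze jar with a black lid, 65 mm across, 86 mm high, origin at the centre of its underside.

How it is judged (in metres and radians):
On the way, in this order (a step that is already met when the one before it is completed fails the run):
1. the reader is lifted clear of its dock (contact force between colour_reader and dock below 0.05 N and distance of reader_foot from where it was at the start of the episode above 0.03 m and contact force between the fingers and colour_reader above 3 N), for 0.1 s.
2. the held reader is aimed at the blue tile's code: 60 to 150 mm in front of its foot, within 14 mm of its axis, at most 0.4 rad off square, kept still (under 15 mm/s) for 0.7 s (x of blue_code in the frame of reader_foot between -0.014 and 0.014 m and y of blue_code in the frame of reader_foot between -0.014 and 0.014 m and z of blue_code in the frame of reader_foot between -0.15 and -0.06 m and angle between the z axis of reader_foot and the z axis of blue_code, either way round below 0.4 rad and linear speed of colour_reader below 0.015 m/s and contact force between the fingers and colour_reader above 3 N), for 0.7 s.
At the end, for the whole second after the job is handed in: The fingers still hold the reader at rest with its spring nose pushed in more than 5 of its 10 mm, foot within 5 mm of the blue glaze, its axis within 0.06 rad of square to it, its centre within 7 mm of the middle of the glazed patch along each direction, pressing on it with more than 3 N (value of joint nose above 0.005 m and angle between the z axis of reader_foot and the z axis of blue_glaze, either way round below 0.06 rad and x of reader_foot in the frame of blue_glaze between -0.007 and 0.007 m and y of reader_foot in the frame of blue_glaze between -0.007 and 0.007 m and z of reader_foot in the frame of blue_glaze below 0.005 m and contact force between colour_reader and sample_board above 3 N and contact force between the fingers and colour_reader above 3 N and contact force between colour_reader and dock below 0.05 N and linear speed of colour_reader below 0.01 m/s); the arm keeps its last pose, push and grip.
It fails at once if the reader is pressed on the tile or board with more than 40 N (contact force between colour_reader and sample_board above 40 N).
It fails at once if the board is shifted: the blue tile moves more than 5 mm (distance of blue_glaze from where it was at the start of the episode above 0.005 m).
It fails at once if a bystander (cup, jar, tape or loose tile) is moved more than 20 mm (distance of any of bisque_cup, glaze_jar, masking_tape, white_tile from where it was at the start of the episode above 0.02 m).
It also fails if it takes over 61 s, if anything falls off the work surface, if the arm or the gripper's body presses on something with over 40 N, if the wrist force passes 120 N, or if a joint passes its speed limit or range.

### The arm

A 6-joint arm with a two-finger parallel gripper is mounted at the origin on the work surface; the furniture and walls round the work are solid. World frame = base frame: x ahead of the robot, y to its left, z up, the work surface at z = 0. Lengths are in m, angles in degrees, forces in N, time in s.
With the tool pointing down it reaches from about 0.25 to 0.725 m from the base axis. Payload 9.7 kg.
Tool frame: the origin (TCP) lies at the very end of the fingers, on their centre line; the grasp point (between the pads) lies 19 mm behind it (bot.grip_depth is the distance from the TCP to the grasp point, in m); z points along the fingers, y is the direction in which the jaws open and shut (so a half turn about z gives the same grasp; the last joint's range is limited). The gripper opens to 85 mm and grips with 20 to 120 N. Pads are 22 mm wide; open, the fingers measure 114 mm over their backs; the gripper's body (76 mm by 85 mm) begins 54 mm behind the grasp point. The pads swing forward as they close: fully open they stand 13 mm farther back than shut.
Start: joints at [75.172, 4.979, 10.078, 95.1, 0, 90], TCP at [0.141, 0.532, 0.231] pointing down, gripper open.
Joint ranges: [-179.16, 179.16], [-48.56, 103.87], [-65.8, 70.77], [-126.05, 130.52], [-82.76, 87.17], [-180, 180]. Speed limits (degrees/s): [127.2, 127.2, 147.25, 180, 180, 180].

### API

Orientations are given as [roll, pitch, yaw] about the fixed x, y, z axes, in that order (R = Rz(yaw) Ry(pitch) Rx(roll)).
In Python, from workcell import telemetry, optics, order, bot gives the robot as it stands. The module is installed in compiled form; this text tells all that it offers.
- The arm moves only by the shell command python3 -m inch 'ROWS' [FORCE]. ROWS is JSON, a list of rows, each a list of 7 numbers: the shift along the tool's x, y, z in m, then the turn, a rotation vector about the tool's x, y, z in rad, then the closure, from 0 (fully open) to 1 (shut). In form: [[tx, ty, tz, rx, ry, rz, grip], ...]. A call has 1 to 12 rows; each row is the pose to reach, as a shift and turn from the pose commanded when the call began, along the tool's axes at that moment; what a row does not reach only later rows make up. A row lasts 1/12 s, in which the tool goes at most 41.7 mm and 7.16 degrees, less where a joint would pass 70% of its speed; a pose out of reach is approached as far as the arm can. A call with a gripper value outside its range is refused whole. The fingers move at their own pace and stop on an object; FORCE is the grip in N (left out, the last holds). Time passes only in rows, so rows that repeat a pose let the fingers close. It gives the time, the measured TCP pose, the force and the opening at its end, in the units of the state.
- telemetry.get_obs(): the state, without advancing time (a new reading comes with each control period).
- optics.camera(name): name is "scene" or "top" or "wrist"; returns (picture, depth): 384x512x3 uint8, red, green, blue; 384x512 float32, m along the optical axis (not along the pixel's ray), 0 where there is no reading.
- optics.camera_info(name): a dict with "camera_matrix" (3x3 intrinsics, pixels), "k1" (the pictures are not rectified: a ray, as slopes to the right and down, at radius r is drawn at 1 + k1 r^2 times it, then the intrinsics apply), "xyz" and "attitude" of the camera in the world; the wrist camera has in their place "mount" (4x4, takes a point from camera to tool coordinates, whose origin is the TCP and whose axes are the flange's). Camera axes: x right, y down, z forward; pixel columns grow to the right and rows downward; lengths in m; the calibration is good to about 2 mm. A picture is of the moment at which its call begins: read the wrist's pose just before it. camera_info takes no time and is no camera call.
- order.job_done(): hands the job in, once; it reports no verdict.
The state is a dict: "time": time; "q": joint angles; "qd": joint speeds; "joint_efforts": joint torques, N m; "ee_pos": TCP position; "tcp_rot": TCP orientation; "wrist_force": force on the tool from outside, world axes, zero at the start; "torque": the same for the moment, N m; "opening": finger opening in m.
Only numpy, scipy, OpenCV 4.12 (cv2) and the standard library are available. Lean on these libraries where they do the work, as an engineer would, in place of code of your own. Each camera call takes 0.05 s, during which the arm holds its last target. There are 200 camera calls.

## Working session

There is one attempt and no reset: what is moved stays moved. The work goes in short steps, Python scripts to look and compute and a shell command to move; the robot and the scene stay as the last step left them, time stands still between calls to the robot, and variables do not carry over. Pictures are saved under pics/ and viewed, about 8 in all and at most 12, crops included, and the job is handed in when it is done.

```bash
mkdir -p pics
cat > h.py <<'E'
import numpy as np, cv2
from scipy.spatial.transform import Rotation as R
from workcell import telemetry, optics, order, bot
def T(p,a):
    M=np.eye(4); M[:3,:3]=R.from_euler('xyz',a,degrees=True).as_matrix(); M[:3,3]=p; return M
def tool():
    o=telemetry.get_obs(); return T(o['ee_pos'],o['tcp_rot'])
def shot(name,f=None):
    i=optics.camera_info(name)
    M=tool()@np.array(i['mount']) if name=='wrist' else T(i['xyz'],i['attitude'])
    im,d=optics.camera(name)
    if f: cv2.imwrite('pics/'+f+'.png',im[:,:,::-1]); np.savez('pics/'+f+'.npz',im=im,d=d,M=M,K=i['camera_matrix'],k1=i['k1'])
    return im,d,M,np.array(i['camera_matrix']),i['k1']
def load(f):
    z=np.load('pics/'+f+'.npz'); return z['im'],z['d'],z['M'],z['K'],float(z['k1'])
def rays(K,k1,uv):
    return cv2.undistortPoints(np.array(uv,float).reshape(-1,1,2),K,np.array([k1,0,0,0.]))[:,0]
def pts(s,uv,z=None):
    im,d,M,K,k1=s; uv=np.array(uv).reshape(-1,2); r=rays(K,k1,uv)
    dep=np.array([d[int(round(v)),int(round(u))] for u,v in uv])
    r3=np.c_[r,np.ones(len(r))]
    if z is not None:
        w=r3@M[:3,:3].T; dep=(z-M[2,3])/w[:,2]
    return (r3*dep[:,None])@M[:3,:3].T+M[:3,3]
def cloud(s):
    im,d,M,K,k1=s; h,w=d.shape; u,v=np.meshgrid(np.arange(w),np.arange(h))
    r=rays(K,k1,np.c_[u.ravel(),v.ravel()]); p=np.c_[r,np.ones(len(r))]*d.ravel()[:,None]
    return (p@M[:3,:3].T+M[:3,3]).reshape(h,w,3)
E
python3 - <<'E'
from h import *
print(telemetry.get_obs(), bot.grip_depth)
for n in('scene','top','wrist'):print(n,optics.camera_info(n))
a=[shot(n,n+'0')[0] for n in('scene','top')]
s=np.hstack(a); cv2.imwrite('pics/both.png',cv2.resize(s,(800,300),interpolation=cv2.INTER_AREA)[:,:,::-1])
E
```

```text
{'time': 0.0, 'q': array([ 7.51734123e+01,  5.01274429e+00,  1.00342289e+01,  9.51000805e+01,
       -9.73465283e-04,  8.99995621e+01]), 'qd': array([-0.00159574,  0.01230119, -0.01623978, -0.03442767, -0.09105082,
        0.04013687]), 'joint_efforts': array([-4.68901038e-03, -5.20394468e+01,  4.64800429e+01,  1.61675632e-02,
       -8.53669280e-05, -1.21850204e-05]), 'ee_pos': array([0.14068705, 0.53146145, 0.23056528]), 'tcp_rot': array([-1.79921404e+02,  9.72863700e-04,  1.65173852e+02]), 'wrist_force': array([ 0.05771223,  0.00903577, -0.25237659]), 'torque': array([ 0.03913195,  0.03876446, -0.01620496]), 'opening': 0.08524914190212202} 0.0187
scene {'camera_matrix': array([[381.7447062 ,   0.        , 256.92473938],
       [  0.        , 381.7447062 , 196.20602514],
       [  0.        ,   0.        ,   1.        ]]), 'k1': -0.014721325554481596, 'xyz': array([ 0.15606976, -0.63348545,  0.79482179]), 'attitude': array([-1.37094387e+02,  7.82064918e-03, -3.46463926e+01])}
top {'camera_matrix': array([[440.36218534,   0.        , 255.09614884],
       [  0.        , 440.36218534, 182.88464038],
       [  0.        ,   0.        ,   1.        ]]), 'k1': -0.06184065265706271, 'xyz': array([ 0.32450776, -0.0808752 ,  1.20648469]), 'attitude': array([-168.27075382,   -0.28847932,  -88.43934832])}
wrist {'camera_matrix': array([[334.14642844,   0.        , 253.09336444],
       [  0.        , 334.14642844, 188.72150752],
       [  0.        ,   0.        ,   1.        ]]), 'k1': -0.06577649404476862, 'mount': array([[-5.70893524e-04, -9.64712891e-01, -2.63303461e-01,
         6.64851721e-02],
       [ 9.99999688e-01, -4.07010793e-04, -6.76955732e-04,
         2.59887870e-05],
       [ 5.45900570e-04, -2.63303765e-01,  9.64712822e-01,
        -1.41715012e-01],
       [ 0.00000000e+00,  0.00000000e+00,  0.00000000e+00,
         1.00000000e+00]])}
```

View pics/top0.png

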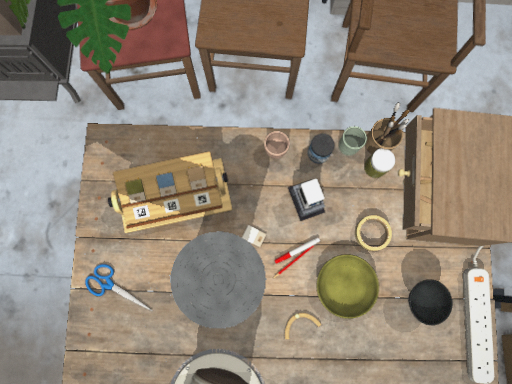

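View pics/scene0.png

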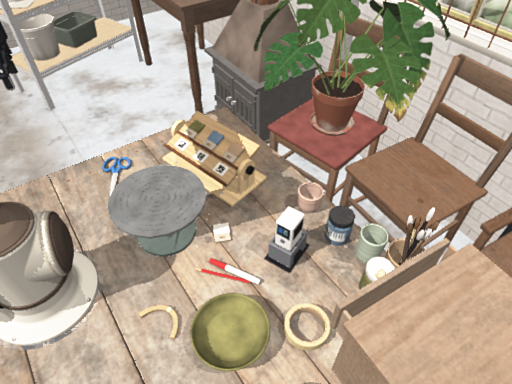

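Run:
```python
from h import *
s=load('top0')
print(pts(s,[(312,192),(301,185),(320,180),(326,200),(166,181),(172,205),(141,212),(203,199),(135,187),(198,173),(219,280),(320,150),(277,144),(373,232),(255,236),(348,285)]).round(3))
im=s[0]
a=im[165:225,280:335]; b=im[145:235,100:240]
a=cv2.resize(a,(400,436),interpolation=cv2.INTER_CUBIC);
sc=load('scene0')[0][200:270,255:320]; sc=cv2.resize(sc,(400,436),interpolation=cv2.INTER_CUBIC)
cv2.imwrite('pics/c1.png',np.hstack([a,sc])[:,:,::-1])
```

```text
[[ 0.527 -0.221  0.138]
 [ 0.546 -0.195  0.129]
 [ 0.588 -0.262  0.001]
 [ 0.532 -0.279 -0.001]
 [ 0.55   0.146  0.113]
 [ 0.494  0.133  0.08 ]
 [ 0.473  0.212  0.083]
 [ 0.511  0.053  0.084]
 [ 0.533  0.225  0.111]
 [ 0.574  0.066  0.111]
 [ 0.308 -0.001  0.14 ]
 [ 0.651 -0.249  0.086]
 [ 0.687 -0.139  0.009]
 [ 0.446 -0.408 -0.   ]
 [ 0.426 -0.084  0.012]
 [ 0.302 -0.335  0.009]]
```

View pics/c1.png

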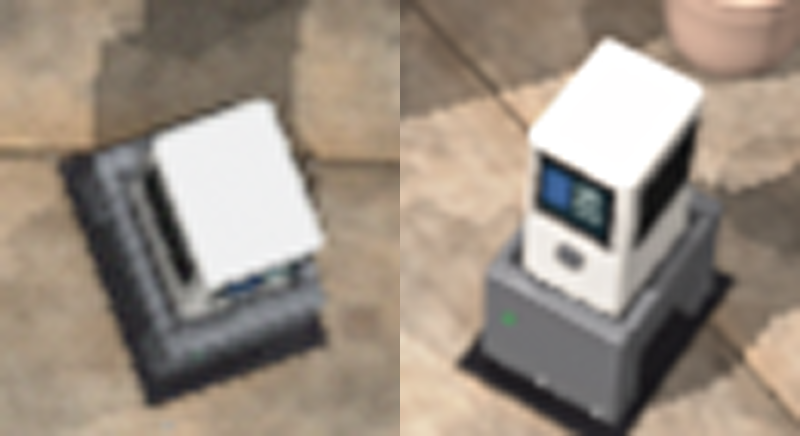

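```bash
cat >> h.py <<'E'
def rel(p,Rm):
    "tool-relative shift and rotvec from now to pose"
    M=tool(); return np.r_[M[:3,:3].T@(np.array(p)-M[:3,3]), R.from_matrix(M[:3,:3].T@Rm).as_rotvec()]
E
python3 - <<'E'
from h import *
s=load('top0')
c=np.array([(155,143),(265,100),(325,240),(210,293)])/7.27+[279.5,164.5]
P=pts(s,c,0.136); print(P.round(4),P.mean(0).round(4)); 
for i in range(4): d=P[(i+1)%4]-P[i]; print(np.linalg.norm(d).round(4),np.degrees(np.arctan2(d[1],d[0])).round(1))
C=cloud(s); reg=C[150:235,105:235].reshape(-1,3); reg=reg[(reg[:,2]>.05)&(reg[:,2]<.16)]
# ransac plane
rng=np.random.default_rng(0);best=0
for _ in range(800):
    a=reg[rng.choice(len(reg),3,False)];n=np.cross(a[1]-a[0],a[2]-a[0]);n/=np.linalg.norm(n)+1e-12
    k=np.abs((reg-a[0])@n)<.0015
    if k.sum()>best:best=k.sum();K=k
q=reg[K];n=np.linalg.svd(q-q.mean(0))[2][2];n*=np.sign(n[2]);print(n,q.mean(0),best,len(reg),'slope',np.degrees(np.arccos(n[2])),'yaw up',np.degrees(np.arctan2(-n[1],-n[0])))
o=cv2.resize(s[0][145:235,100:240],(800,514),interpolation=cv2.INTER_CUBIC);cv2.imwrite('pics/c2.png',o[:,:,::-1])
print(rel([.42,.12,.30],R.from_euler('xyz',[180,0,165],degrees=True).as_matrix()).round(3))
E
```

```text
[[ 0.5468 -0.1938  0.136 ]
 [ 0.5629 -0.2315  0.136 ]
 [ 0.5147 -0.252   0.136 ]
 [ 0.4955 -0.2128  0.136 ]] [ 0.53   -0.2225  0.136 ]
0.041 -66.8
0.0523 -157.0
0.0436 116.2
0.0547 20.3
[-0.35347183 -0.08521576  0.93155566] [0.53582815 0.1448613  0.09619683] 2064 6281 slope 21.321373582564764 yaw up 13.554346409026142
[-0.375 -0.326 -0.069 -0.001 -0.     0.003]
```

```bash
python3 -m inch '[[-0.404,-0.318,-0.07,0,0,0,0],[-0.404,-0.318,-0.07,0,0,0,0],[-0.404,-0.318,-0.07,0,0,0,0],[-0.404,-0.318,-0.07,0,0,0,0],[-0.404,-0.318,-0.07,0,0,0,0],[-0.404,-0.318,-0.07,0,0,0,0],[-0.404,-0.318,-0.07,0,0,0,0],[-0.404,-0.318,-0.07,0,0,0,0],[-0.404,-0.318,-0.07,0,0,0,0],[-0.404,-0.318,-0.07,0,0,0,0],[-0.404,-0.318,-0.07,0,0,0,0],[-0.404,-0.318,-0.07,0,0,0,0]]' 60
python3 -m inch '[[-0.04,-0.03,0,0,0,0,0],[-0.04,-0.03,0,0,0,0,0],[-0.04,-0.03,0,0,0,0,0],[-0.04,-0.03,0,0,0,0,0]]'
python3 - <<'E'
from h import *
o=telemetry.get_obs();print(o['q'].round(1),o['ee_pos'],o['tcp_rot'])
shot('wrist','w1')
E
```

```text
time: 1.1
ee_pos: [0.4393, 0.1338, 0.2989]
tcp_rot: [180.0, -0.0, 165.2]
wrist_force: [0.7, -0.4, -0.2]
opening: 0.0856
time: 1.43
ee_pos: [0.4696, 0.0964, 0.2983]
tcp_rot: [-180.0, -0.1, 165.1]
wrist_force: [0.6, -0.5, 0.8]
opening: 0.0859
[ 11.6  -2.6  10.  102.6   0.   26.5] [0.4695625  0.09637383 0.29826562] [-1.79983731e+02 -6.85340560e-02  1.65083273e+02]
```

View pics/w1.png

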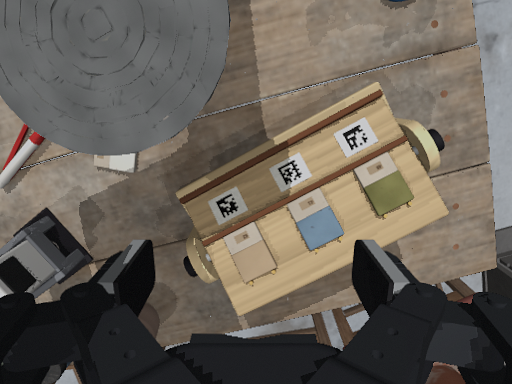

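Run:
```python
from h import *
s=load('w1');im=s[0].astype(int);C=cloud(s)
m=(im[...,2]>im[...,0]+25);m[:185]=0;m[270:]=0;m[:,:270]=0;m[:,365:]=0
n_,l,st,ce=cv2.connectedComponentsWithStats(m.astype(np.uint8));k=1+st[1:,4].argmax();b=l==k
print(st[k],ce[k]);rc=cv2.minAreaRect(np.argwhere(b)[:,::-1].astype(np.float32));print(rc,cv2.boxPoints(rc).round(1).tolist())
def fit(q):
    for _ in range(4):
        c=q.mean(0);n=np.linalg.svd(q-c,full_matrices=False)[2][2];n*=np.sign(n[2]);r=(q-c)@n;q=q[abs(r)<max(2*r.std(),.0008)]
    return n,c,r.std()
nb,cb,rb=fit(C[b]);print('glaze plane',nb,cb,rb)
# board plane, ransac
reg=C[90:310,180:445].reshape(-1,3);reg=reg[(reg[:,2]>.05)&(reg[:,2]<.16)]
rng=np.random.default_rng(0);best=0
for _ in range(800):
    a=reg[rng.choice(len(reg),3,False)];n=np.cross(a[1]-a[0],a[2]-a[0]);n/=np.linalg.norm(n)+1e-12
    kk=np.abs((reg-a[0])@n)<.001
    if kk.sum()>best:best=kk.sum();K=kk
n,c,r=fit(reg[K]);print('board',n,c,r,best,'slope',np.degrees(np.arccos(n[2])),'yaw',np.degrees(np.arctan2(-n[1],-n[0])))
g=C[b].mean(0); code=pts(s,[(291,172)])[0]
xb=np.array([-n[0],-n[1],0]);xb/=np.linalg.norm(xb);yb=np.cross(n,xb/1.);yb/=np.linalg.norm(yb);x=np.cross(yb,n)
F=np.c_[x,yb,n];print('glaze',g,'code',code,'glaze-code in board',F.T@(g-code),'glaze height over board',(g-c)@n)
# edge direction along codes
cc=pts(s,[(229,206),(291,172),(357,137)]);d=cc[2]-cc[0];print('code line',F.T@d,np.linalg.norm(d))
np.savez('board.npz',F=F,g=g)
```

```text
[ 297  206   47   44 1187] [319.72030329 227.90395956]
((319.6000061035156, 227.70004272460938), (31.304948806762695, 38.013153076171875), 63.43495178222656) [[295.6000061035156, 222.1999969482422], [329.6000061035156, 205.1999969482422], [343.6000061035156, 233.1999969482422], [309.6000061035156, 250.1999969482422]]
glaze plane [0.86677413 0.24764906 0.43286552] [0.55074118 0.14703242 0.1126111 ] 0.009376246383860212
board [-0.35328178 -0.08823644  0.93134651] [0.53212107 0.14643467 0.094892  ] 0.0005110465150406948 16823 slope 21.35430713045975 yaw 14.023419921561421
glaze [0.55074118 0.14703242 0.1126111 ] code [0.49256555 0.13337496 0.07863592] glaze-code in board [ 0.06802066 -0.00084662  0.00988519] glaze height over board 0.009871734437022207
code line [-0.00102453  0.15972314 -0.00160752] 0.1597345195538852
```

Run:
```python
from h import *
s=load('w1');cv2.imwrite('pics/c3.png',cv2.resize(s[0][150:260,250:360],(770,600)[:1]*2 if 0 else (600,600),interpolation=cv2.INTER_CUBIC)[:,:,::-1])
Rd=R.from_euler('xyz',[180,0,-158],degrees=True).as_matrix()
print(rel([.53,-.2225,.26],Rd).round(3))
```

```text
[-0.141 -0.293  0.038  0.    -0.001 -0.643]
```

View pics/c3.png

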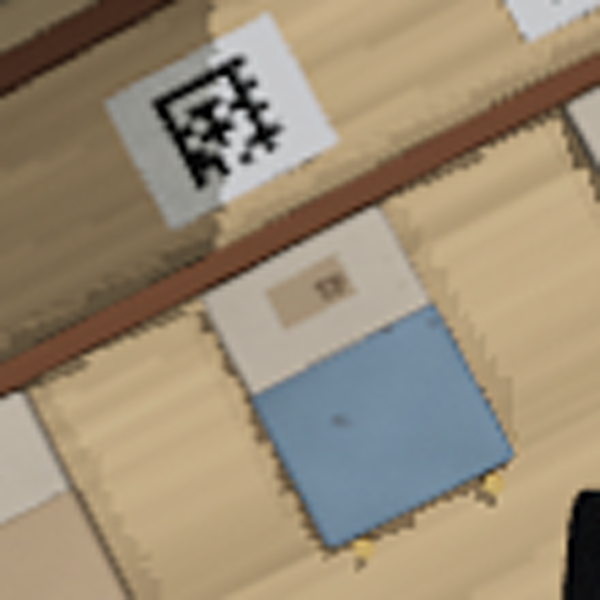

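```bash
python3 -m inch '[[-0.141,-0.293,0.038,0,0,-0.643,0],[-0.141,-0.293,0.038,0,0,-0.643,0],[-0.141,-0.293,0.038,0,0,-0.643,0],[-0.141,-0.293,0.038,0,0,-0.643,0],[-0.141,-0.293,0.038,0,0,-0.643,0],[-0.141,-0.293,0.038,0,0,-0.643,0],[-0.141,-0.293,0.038,0,0,-0.643,0],[-0.141,-0.293,0.038,0,0,-0.643,0],[-0.141,-0.293,0.038,0,0,-0.643,0],[-0.141,-0.293,0.038,0,0,-0.643,0],[-0.141,-0.293,0.038,0,0,-0.643,0],[-0.141,-0.293,0.038,0,0,-0.643,0]]'
python3 - <<'E'
from h import *
o=telemetry.get_obs();print(o['q'].round(1),o['ee_pos'],o['tcp_rot'])
s=shot('wrist','w2');C=cloud(s)
m=(C[...,2]>.128)&(C[...,2]<.145)&(abs(C[...,0]-.53)<.07)&(abs(C[...,1]+.2225)<.07)
rc=cv2.minAreaRect((C[m][:,:2]*1000).astype(np.float32));print(m.sum(),rc,C[m].mean(0))
E
```

```text
time: 2.48
ee_pos: [0.5311, -0.221, 0.2611]
tcp_rot: [180.0, 0.0, -157.9]
wrist_force: [-0.9, -0.7, -0.4]
opening: 0.0853
[-22.6   9.3  18.2  98.9   0.  -44.7] [ 0.53108175 -0.22098799  0.26111016] [ 1.79988855e+02  1.64908340e-02 -1.57890320e+02]
3474 ((528.9331665039062, -225.3849639892578), (55.94449234008789, 44.334564208984375), 22.130523681640625) [ 0.52773343 -0.2258304   0.13460521]
```

View pics/w2.png

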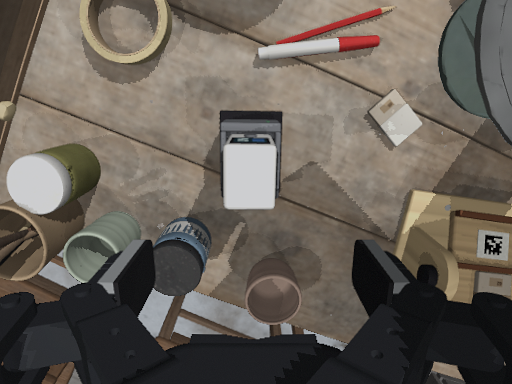

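```bash
python3 -m inch '[[0.0035,-0.0035,0.03,0,0,0,0],[0.0035,-0.0035,0.06,0,0,0,0],[0.0035,-0.0035,0.09,0,0,0,0],[0.0035,-0.0035,0.12,0,0,0,0],[0.0035,-0.0035,0.15,0,0,0,0],[0.0035,-0.0035,0.17,0,0,0,0],[0.0035,-0.0035,0.175,0,0,0,0],[0.0035,-0.0035,0.175,0,0,0,0]]'
python3 -m inch '[[0,0,0,0,0,0,0.3],[0,0,0,0,0,0,0.5],[0,0,0,0,0,0,1],[0,0,0,0,0,0,1],[0,0,0,0,0,0,1],[0,0,0,0,0,0,1],[0,0,0,0,0,0,1],[0,0,0,0,0,0,1]]' 60
```

```text
time: 3.2
ee_pos: [0.5285, -0.2257, 0.085]
tcp_rot: [179.9, -0.1, -157.9]
wrist_force: [-0.3, 0.5, 0.6]
opening: 0.0853
time: 3.87
ee_pos: [0.5299, -0.2274, 0.0877]
tcp_rot: [-179.9, 0.1, -158.0]
wrist_force: [-0.6, 1.1, 6.5]
opening: 0.0474
```

```bash
python3 -m inch '[[0,0,-0.008,0,0,0,1],[0,0,-0.02,0,0,0,1],[0,0,-0.035,0,0,0,1],[0,0,-0.05,0,0,0,1],[0,0,-0.07,0,0,0,1],[0,0,-0.1,0,0,0,1],[0,0,-0.13,0,0,0,1],[0,0,-0.16,0,0,0,1],[0,0,-0.18,0,0,0,1],[0,0,-0.19,0,0,0,1],[0,0,-0.19,0,0,0,1],[0,0,-0.19,0,0,0,1]]'
python3 - <<'E'
from h import *
o=telemetry.get_obs();print(o['ee_pos'],o['tcp_rot'],o['wrist_force'],o['opening'])
s=shot('scene','s2');t=shot('wrist','w3')
a=cv2.resize(s[0][60:300,160:400],(400,400),interpolation=cv2.INTER_CUBIC);b=cv2.resize(t[0],(400,300))
b=np.vstack([b,np.zeros((100,400,3),np.uint8)]);cv2.imwrite('pics/c4.png',np.hstack([a,b])[:,:,::-1])
# target poses
z=np.load('board.npz');F=z['F'];g=.5*(z['g']+pts(load('w1'),[(289.7,171.7)])[0]+F@[.071,0,.0075]);code=g-F@[.071,0,.0075]
Rt=np.c_[-F[:,0],F[:,1],-F[:,2]];print(np.linalg.det(Rt),g,code,R.from_matrix(Rt).as_euler('xyz',degrees=True))
np.savez('tgt.npz',g=g,code=code,F=F,Rt=Rt)
E
```

```text
time: 4.87
ee_pos: [0.5292, -0.2274, 0.2765]
tcp_rot: [-179.9, 0.1, -158.0]
wrist_force: [0.3, 0.2, -3.3]
opening: 0.0473
[ 0.52923368 -0.22744803  0.27654149] [-1.79943396e+02  5.14777082e-02 -1.57993745e+02] [ 0.32248999  0.23244644 -3.27120983] 0.047274623365788346
0.9999999999999998 [0.55184978 0.14718323 0.11290393] [0.49034455 0.13182155 0.08006531] [ 180.           21.35430713 -165.97658008]
```

View pics/c4.png

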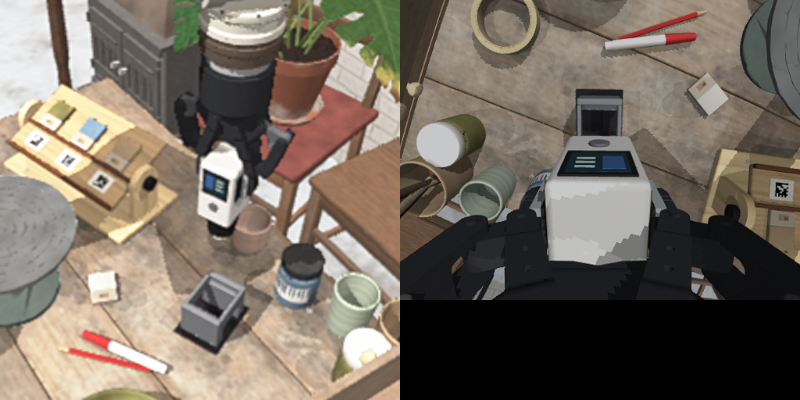

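Run:
```python
from h import *
s=load('w3');C=cloud(s);M=tool();L=(C-M[:3,3])@M[:3,:3]
b=L[180:330,195:315].reshape(-1,3)
print(np.percentile(b[:,2],[5,25,50,75,95]))
q=b[(b[:,2]<-.03)&(b[:,2]>-.07)]
for _ in range(6):
    c=q.mean(0);n=np.linalg.svd(q-c,full_matrices=False)[2][2];n*=np.sign(n[2]);r=(q-c)@n;q=q[abs(r)<max(2*r.std(),.0006)]
print('top face',n,c,r.std(),len(q),q.min(0),q.max(0))
z=np.load('tgt.npz');Rt=z['Rt'];n=z['F'][:,2]
for nm,p,h in(('aim',z['code'],.1),('pre',z['g'],.03)):
    print(nm,p+n*(h+.0717),rel(p+n*(h+.0717),Rt).round(4))
```

```text
[-0.04882633 -0.04816926 -0.04752047 -0.03698077  0.01630002]
top face [-0.00710686  0.01091999  0.99991512] [ 0.00957283  0.00011332 -0.04798047] 0.0005146178808402116 10450 [-0.00881446 -0.01983473 -0.0492278 ] [ 0.02707075  0.02020266 -0.04669255]
aim [0.42968607 0.11667135 0.2399775 ] [-0.037   0.356   0.0352  0.0268 -0.3731  0.1376]
pre [0.51592103 0.13820958 0.20762187] [-0.1251  0.3436  0.0674  0.0268 -0.3731  0.1376]
```

```bash
python3 -m inch '[[-0.002,0.02,0.002,0,-0.02,0.01,1],[-0.006,0.055,0.005,0.004,-0.06,0.02,1],[-0.009,0.09,0.009,0.007,-0.09,0.035,1],[-0.013,0.125,0.012,0.009,-0.13,0.05,1],[-0.017,0.16,0.016,0.012,-0.17,0.06,1],[-0.02,0.195,0.02,0.015,-0.21,0.075,1],[-0.024,0.23,0.023,0.017,-0.24,0.09,1],[-0.028,0.265,0.026,0.02,-0.28,0.1,1],[-0.031,0.3,0.03,0.023,-0.315,0.115,1],[-0.035,0.335,0.033,0.025,-0.35,0.13,1],[-0.037,0.35,0.0352,0.0268,-0.37,0.1376,1],[-0.037,0.356,0.0352,0.0268,-0.3731,0.1376,1]]'
python3 -m inch '[[0,0,0,0,0,0,1],[0,0,0,0,0,0,1],[0,0,0,0,0,0,1],[0,0,0,0,0,0,1]]'
python3 - <<'E'
from h import *
z=np.load('tgt.npz');F=z['F'];M=tool();foot=(M@[-.001,0,.0717,1])[:3]
print('foot in code frame',F.T@(foot-z['code']),'tilt',np.degrees(np.arccos(-M[:3,2]@F[:,2])))
o=telemetry.get_obs();print(o['q'].round(1),abs(o['qd']).max(),o['wrist_force'])
s=shot('wrist','w4');t=shot('scene','s4')
a=cv2.resize(t[0][40:260,130:350],(400,400),interpolation=cv2.INTER_CUBIC);b=cv2.resize(s[0],(400,300))
b=np.vstack([b,np.zeros((100,400,3),np.uint8)]);cv2.imwrite('pics/c5.png',np.hstack([a,b])[:,:,::-1])
E
```

```text
time: 5.97
ee_pos: [0.428, 0.1184, 0.2389]
tcp_rot: [-180.0, 21.4, -165.8]
wrist_force: [-0.8, -0.3, -1.5]
opening: 0.0474
time: 6.3
ee_pos: [0.4304, 0.1156, 0.2403]
tcp_rot: [-179.9, 21.4, -166.0]
wrist_force: [0.6, -0.4, -2.5]
opening: 0.0473
foot in code frame [ 0.00156987 -0.00129401  0.10017163] tilt 0.08665485375372396
[ 15.4 -31.  -21.6  78.   -0.6   1.4] 0.3141034290763384 [ 0.58845611 -0.40546326 -2.52186126]
```

View pics/c5.png

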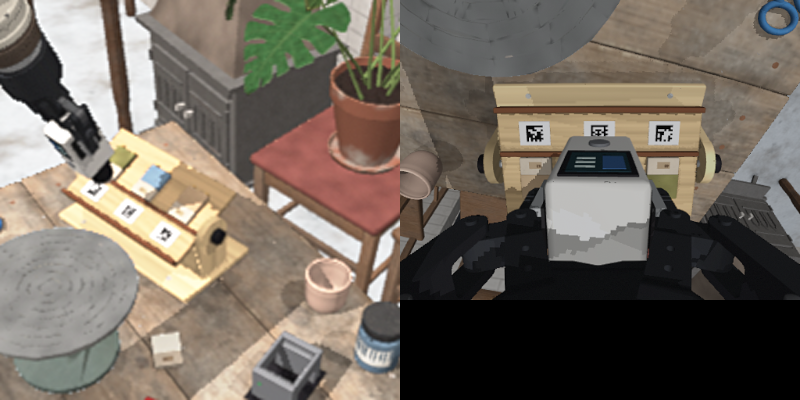

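```bash
python3 -m inch '[[0,0,0,0,0,0,1],[0,0,0,0,0,0,1],[0,0,0,0,0,0,1],[0,0,0,0,0,0,1],[0,0,0,0,0,0,1],[0,0,0,0,0,0,1],[0,0,0,0,0,0,1],[0,0,0,0,0,0,1],[0,0,0,0,0,0,1],[0,0,0,0,0,0,1],[0,0,0,0,0,0,1],[0,0,0,0,0,0,1]]'
python3 -m inch '[[0,0,0,0,0,0,1],[0,0,0,0,0,0,1],[0,0,0,0,0,0,1],[0,0,0,0,0,0,1]]'
python3 - <<'E'
from h import *
z=np.load('tgt.npz');F=z['F'];s=load('w4');g=z['g']
im=s[0].astype(int).sum(2)
# dark-code centroids
for u,v in((173,169),(337,169)):
    w=im[v-16:v+17,u-16:u+17];k=w<230;yy,xx=np.nonzero(k);c=((xx.min()+xx.max())/2+u-16,(yy.min()+yy.max())/2+v-16)
    print(c,(F.T@(pts(s,[c])[0]-z['code'])).round(4))
M=tool();foot=(M@[-.001,0,.0717,1])[:3];print(F.T@(foot-z['code']))
n=F[:,2]
for h in(.03,.012,.003):
    print(h,rel(g+n*(h+.0717)+M[:3,0]*.001,z['Rt']).round(4))
E
```

```text
time: 7.4
ee_pos: [0.4299, 0.1166, 0.2405]
tcp_rot: [-180.0, 21.4, -166.0]
wrist_force: [-0.2, 0.4, -3.1]
opening: 0.047
time: 7.73
ee_pos: [0.4299, 0.1166, 0.2406]
tcp_rot: [-180.0, 21.4, -166.0]
wrist_force: [-0.7, 0.7, -2.4]
opening: 0.0474
(np.float64(171.5), np.float64(170.5)) [ 0.0011 -0.0804 -0.0005]
(np.float64(337.5), np.float64(170.5)) [ 0.0013  0.0797 -0.0007]
[ 0.00149966 -0.00015436  0.10046009]
0.03 [-0.0695  0.0001  0.063  -0.0007  0.0011  0.0003]
0.012 [-0.0695  0.0001  0.081  -0.0007  0.0011  0.0003]
0.003 [-0.0695  0.0001  0.09   -0.0007  0.0011  0.0003]
```

```bash
python3 -m inch '[[-0.02,0,0.005,0,0,0,1],[-0.045,0,0.015,0,0,0,1],[-0.07,0,0.03,0,0,0,1],[-0.07,0,0.045,0,0,0,1],[-0.07,0,0.06,0,0,0,1],[-0.07,0,0.07,0,0,0,1],[-0.07,0,0.076,0,0,0,1],[-0.07,0,0.078,0,0,0,1],[-0.07,0,0.078,0,0,0,1],[-0.07,0,0.078,0,0,0,1]]'
python3 - <<'E'
from h import *
z=np.load('tgt.npz');F=z['F'];M=tool();foot=(M@[-.001,0,.0717,1])[:3];print('foot in glaze',F.T@(foot-z['g']),F.T@telemetry.get_obs()['wrist_force'])
s=shot('wrist','w5');t=shot('scene','s5')
C=cloud(s);L=(C-M[:3,3])@M[:3,:3]
a=cv2.resize(t[0][90:210,150:270],(400,400),interpolation=cv2.INTER_CUBIC);b=cv2.resize(s[0][60:300,100:420],(400,300))
b=np.vstack([b,np.zeros((100,400,3),np.uint8)]);cv2.imwrite('pics/c6.png',np.hstack([a,b])[:,:,::-1])
E
```

```text
time: 8.57
ee_pos: [0.5208, 0.1393, 0.1944]
tcp_rot: [-180.0, 21.5, -166.0]
wrist_force: [0.3, 0.4, -2.5]
opening: 0.0479
foot in glaze [ 0.00101487 -0.00013668  0.0158939 ] [-0.52297653  0.34002322 -2.43404626]
```

View pics/c6.png

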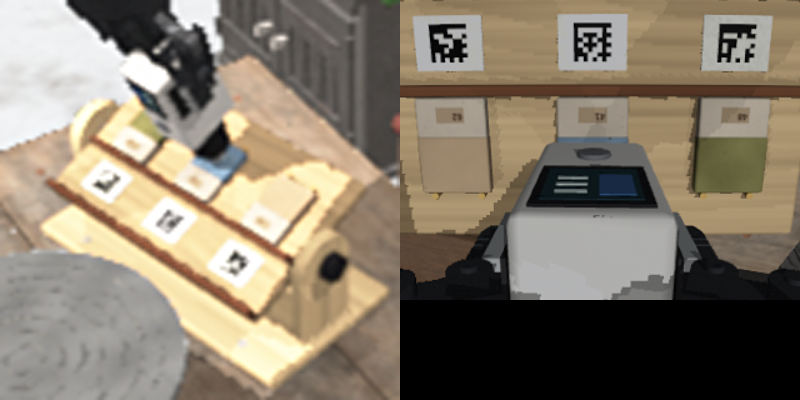

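Run:
```python
from h import *
z=np.load('tgt.npz');F=z['F'];s=load('w5')
print((F.T@(pts(s,[(144,169.6),(144,213),(144,191.6),(365,169.6),(365,213),(365,191.6),(254.4,94.4)])-z['g']).T).T.round(4))
C=cloud(s);M=s[2]
for sl in(C[176:206,120:170],C[176:206,342:388]):
    q=sl.reshape(-1,3)
    c=q.mean(0);n=np.linalg.svd(q-c,full_matrices=False)[2][2];n*=np.sign(n[2]);print((F.T@n).round(4),(F.T@(c-z['g'])).round(4),((q-c)@n).std())
```

```text
[[-0.0178 -0.0779 -0.0018]
 [ 0.0146 -0.0805 -0.001 ]
 [-0.0018 -0.0791 -0.001 ]
 [-0.018   0.079  -0.0011]
 [ 0.0143  0.0816 -0.0004]
 [-0.0017  0.0805 -0.0015]
 [-0.0692  0.0005 -0.0091]]
[ 0.9394 -0.0134  0.3426] [-0.0028 -0.0783 -0.0001] 0.006160558144079331
[0.955  0.0034 0.2967] [-0.0032  0.0792  0.001 ] 0.00619076202023305
```

```bash
cat > st.py <<'E'
from h import *
z=np.load('tgt.npz');F=z['F'];M=tool();foot=(M@[-.001,0,.0717,1])[:3];print('foot in glaze',F.T@(foot-z['g']),'force',F.T@telemetry.get_obs()['wrist_force'],'tilt',np.degrees(np.arccos(-M[:3,2]@F[:,2])))
E
python3 -m inch '[[0.001,0,0.001,0,0,0,1],[0.001,0,0.002,0,0,0,1],[0.001,0,0.003,0,0,0,1],[0.001,0,0.004,0,0,0,1],[0.001,0,0.005,0,0,0,1],[0.001,0,0.006,0,0,0,1],[0.001,0,0.007,0,0,0,1],[0.001,0,0.008,0,0,0,1],[0.001,0,0.008,0,0,0,1],[0.001,0,0.008,0,0,0,1]]' | grep -v time; python3 st.py
python3 -m inch '[[0,0,0.001,0,0,0,1],[0,0,0.002,0,0,0,1],[0,0,0.002,0,0,0,1],[0,0,0.002,0,0,0,1]]' | grep -v time; python3 st.py
```

```text
ee_pos: [0.5227, 0.1398, 0.1859]
tcp_rot: [-180.0, 21.4, -166.0]
wrist_force: [-2.9, -1.0, 1.3]
opening: 0.0474
foot in glaze [-0.00036697 -0.0001621   0.00720304] force [-2.33885193 -0.3064223   2.34673872] tilt 0.07903655346759121
ee_pos: [0.5234, 0.14, 0.184]
tcp_rot: [-180.0, 21.4, -166.0]
wrist_force: [-3.6, 0.1, 2.5]
opening: 0.0472
foot in glaze [-0.00035317 -0.00014867  0.00515147] force [-2.32217889  0.96636518  3.62136851] tilt 0.07851216887986834
```

```bash
python3 -m inch '[[0,0,0.001,0,0,0,1],[0,0,0.002,0,0,0,1],[0,0,0.0025,0,0,0,1],[0,0,0.0025,0,0,0,1],[0,0,0.0025,0,0,0,1],[0,0,0.0025,0,0,0,1]]' | grep -v time; python3 st.py
for i in 1 2 3; do python3 -m inch '[[0,0,0,0,0,0,1]]' >/dev/null; python3 st.py; done
python3 - <<'E'
from h import *
z=np.load('tgt.npz');F=z['F']
s=shot('wrist','w6');t=shot('scene','s6');C=cloud(s);M=s[2];L=(C-M[:3,3])@M[:3,:3]
q=L[180:330,195:315].reshape(-1,3);q=q[(q[:,2]<-.03)&(q[:,2]>-.07)]
for _ in range(6):
    c=q.mean(0);n=np.linalg.svd(q-c,full_matrices=False)[2][2];n*=np.sign(n[2]);r=(q-c)@n;q=q[abs(r)<max(2*r.std(),.0006)]
print('top face',n,c,q.min(0),q.max(0))
print((F.T@(pts(s,[(144,169.6),(144,191.6),(365,169.6),(365,191.6)])-z['g']).T).T.round(4))
a=cv2.resize(t[0][90:210,150:270],(400,400),interpolation=cv2.INTER_CUBIC);b=cv2.resize(s[0][60:300,100:420],(400,300))
b=np.vstack([b,np.zeros((100,400,3),np.uint8)]);cv2.imwrite('pics/c7.png',np.hstack([a,b])[:,:,::-1])
E
```

```text
ee_pos: [0.5243, 0.1402, 0.1817]
tcp_rot: [-180.0, 21.4, -166.0]
wrist_force: [-4.8, 0.3, 5.1]
opening: 0.0472
foot in glaze [-0.00031777 -0.0001215   0.00266657] force [-2.39302823  1.42337476  6.37894601] tilt 0.0806351386560134
foot in glaze [-0.00031783 -0.00010313  0.00263002] force [-2.55195953  1.7371076   6.19465723] tilt 0.07839234894335151
foot in glaze [-0.00033674 -0.00013495  0.00259985] force [-2.42517416  2.45621211  4.72932553] tilt 0.07818669576479086
foot in glaze [-0.00035227 -0.00012997  0.00257879] force [-1.69310455  1.51324385  5.7843444 ] tilt 0.07666735143925574<stdin>:6: RuntimeWarning: Mean of empty slice.
  ret = um.true_divide(
Traceback (most recent call last):
IndexError: index 2 is out of bounds for axis 0 with size 0
```

Run:
```python
from h import *
z=np.load('tgt.npz');F=z['F']
s=load('w6');t=load('s6');C=cloud(s);M=tool();L=(C-M[:3,3])@M[:3,:3]
q=L[180:330,195:315].reshape(-1,3);q=q[(q[:,2]<-.03)&(q[:,2]>-.07)]
for _ in range(6):
    c=q.mean(0);n=np.linalg.svd(q-c,full_matrices=False)[2][2];n*=np.sign(n[2]);r=(q-c)@n;q=q[abs(r)<max(2*r.std(),.0006)]
print('top face',n,c,q.min(0),q.max(0), 'in board',F.T@M[:3,:3]@n)
reg=C[60:240,100:420].reshape(-1,3);reg=reg[abs((reg-z['g'])@F[:,2]+.0085)<.004]
for _ in range(6):
    c=reg.mean(0);n=np.linalg.svd(reg-c,full_matrices=False)[2][2];n*=np.sign(n[2]);r=(reg-c)@n;reg=reg[abs(r)<max(2*r.std(),.0006)]
print('board now',F.T@n,(c-z['g'])@F[:,2],len(reg))
a=cv2.resize(t[0][90:210,150:270],(400,400),interpolation=cv2.INTER_CUBIC);b=cv2.resize(s[0][60:300,100:420],(400,300))
b=np.vstack([b,np.zeros((100,400,3),np.uint8)]);cv2.imwrite('pics/c7.png',np.hstack([a,b])[:,:,::-1])
```

```text
top face [-0.00678993  0.01142307  0.9999117 ] [ 0.01001888  0.00025223 -0.04752738] [-0.00847605 -0.01973951 -0.04879935] [ 0.02746819  0.02034679 -0.04617992] in board [ 0.00798513  0.01089122 -0.99990881]
board now [3.40696858e-03 5.44967937e-04 9.99994048e-01] -0.009637198610719978 30612
```

View pics/c7.png

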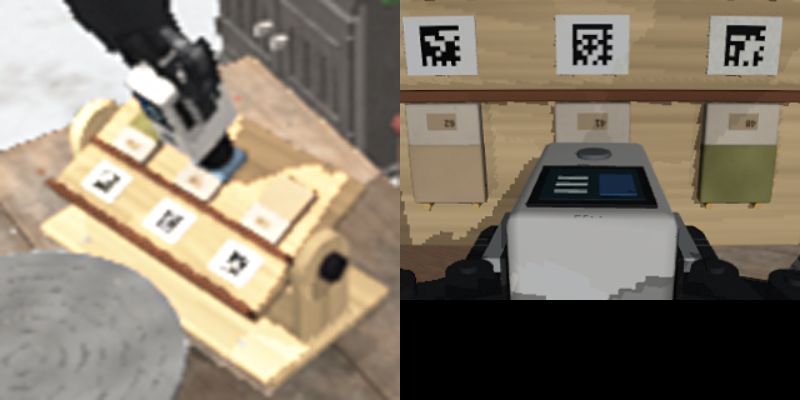

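```bash
python3 -c "
from workcell import order; print(order.job_done())"; python3 st.py
```

```text
the job is handed in; nothing more can be done
None
the job is handed in; nothing more can be done
```

I lifted the reader out of its dock and aimed it at the blue tile's code. It is now pressed on the middle of the blue glaze, still gripped, and the job is handed in. No verdict was reported.

| Check | Result |
|---|---|
| Code reading | foot about 100 mm from the code, about 1.5 mm off axis, within 1° of square, held still about 1.7 s |
| Foot centre on the glaze | within about 0.5 mm of my estimated middle; that middle is good to about 2 mm |
| Reader's tilt to the board | about 0.014 rad (limit 0.06) |
| Pressing force | about 8 N, so the nose is about 7 mm in |
| Gap from foot to glaze | about 3 to 3.7 mm (limit 5) |
| Slip in the grip | none seen |
| Board shift | none seen in slope or height |
| Bystanders | nothing touched them on any path, but I did not re-measure them |
| Time | about 10 s of the 61 s |

- **Glaze height:** the force and the depth images disagreed by about 1 mm. By the images the nose is only about 6.3 mm in, which still passes.
- **Glaze middle:** readings of the middle along the slope scattered by 2 to 4 mm, so I used the average of two estimates.

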